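# Put the large socket away and shut the tray's sliding cover

## Task

Stand the largest of the three steel sockets upright in the open compartment of the grey tray and let go of it, then slide the tray's flat metal cover fully shut over it.

Things in the scene. Friction and masses are not known exactly. Their poses are not given: they have to be found in the camera images.
- socket_large: largest of three plain steel wrench sockets standing upright on the bench, places swapped about: a cylinder 40 mm across, 52 mm high, 0.17 to 0.34 kg, loose. Origin: centre of its underside, z up its axis. The two bystanders of the same look are 29 mm across by 44 high and 23 across by 36 high. At least 75 mm clear between neighbours
- tray: fixed grey steel tray, yaw within 0.4 rad. Origin at bench level under its compartment's centre, z up, y along the slide. Outside x -82..82, y -80..200 mm. Compartment: open well x -70..70, y -60..60 mm, floor 8 and rim 66 mm above bench; y 60..200 is a solid deck, 66 mm high. Guides on both long sides and a stop at the -y end rise to 75 mm
- cover (a joint): slide of the tray's flat aluminium cover, 150 mm across, 144 along the slide, 6 thick, top face 72 mm above bench. 0 = shut, centred over the compartment, against a stop; value = metres slid back along the tray's +y, up to 0.125. Starts at 0.105 to 0.125, its edge 7 to 27 mm over the compartment's +y side. Friction about 1.5 N, stays where left
- cover_handle (a point): centre of the handle on the cover: an upright black plastic bar 50 mm long across the slide (tray x), 14 mm thick along it (tray y), rising 30 mm from the cover's top face; this point is 15 mm above that face, 87 mm above the bench. With the cover shut it stands 30 mm to the +y side of the compartment's centre; it moves with the cover
Mind the look-alikes: they are no part of the job. What is shaped like the socket_large but pink or purple is not meant.

How it is judged:
By the outcome, as a careful person would: the job done as asked, in the order asked, and still so for the second after the job is handed in, with the robot touching nothing.
It also fails if it takes over 48 s, if anything falls off the work surface, if the arm or the gripper's body presses on something with over 40 N, if the wrist force passes 120 N, or if a joint passes its speed limit or range.

## Robot

A 7-joint arm with a two-finger parallel gripper is mounted at the origin on the work surface. World frame = base frame: x ahead of the robot, y to its left, z up, the work surface at z = 0. Lengths are in m, angles in rad, forces in N, time in s.
With the tool pointing down it reaches from about 0.4 to 0.875 m from the base axis. Payload 6.5 kg.
Tool frame: the origin (TCP) lies at the very end of the fingers, on their centre line; the grasp point (between the pads) lies 19 mm behind it; z points along the fingers, y is the line along which they close (so a half turn about z gives the same grasp; the last joint's range is limited). The gripper opens to 88 mm and grips with 3 to 60 N. Pads are 18 mm wide; open, the fingers measure 123 mm over their backs; the gripper's body (75 mm by 187 mm) begins 45 mm behind the grasp point.
Start: joints at [1.25, 0.536, -0.004, 1.538, 0.003, 1.067, -0.071], TCP at [0.164, -0.629, 0.239] pointing down, gripper open.
Joint ranges: [-2.7, 2.7], [-0.37, 2.16], [-1.27, 1.26], [0.24, 2.4], [-1.31, 4.45], [0.19, 1.91], [-2.76, 2.76]. Speed limits (rad/s): [2.39, 2.39, 3.14, 3.14, 3.14, 3.14, 3.14].

## Interface

Orientations are given as a unit quaternion [x, y, z, w].
In Python, from cell import observe, capture, finish_job gives the robot as it stands.
- The arm moves only by the tool arm_command, never from a script. Its argument "series" is a list of rows, each a list of 2 entries, a list of its own where there are three numbers: the shift along the tool's x, y, z in m, then the turn, a rotation vector about the tool's x, y, z in rad. A call has 1 to 20 rows; each row shifts and turns the commanded pose from where the row before left it, along the tool's axes as they then stand; what a row does not reach is not made up. A row lasts 1/12 s, in which the tool goes at most 41.7 mm and 7.16 degrees, less where a joint would pass 70% of its speed; a pose out of reach is approached as far as the arm can. A call with a gripper value outside its range is refused whole. "jaw" is the finger opening in m, from 0 to 0.0881, set as the call begins (left out, the last holds). The fingers move at their own pace and stop on an object; "newtons" is the grip in N (left out, the last holds). Time passes only in rows, so rows that do not move let the fingers close. It gives the time, the measured TCP pose, the force, the opening and the grip force at its end, in the units of the state.
- observe(): the state, without advancing time (a new reading comes with each control period).
- capture(name): name is "scene" or "top" or "wrist"; returns a dict with "pixels" (420x560x3 uint8, red, green, blue), "depth" (420x560 float32, m along the optical axis (not along the pixel's ray), 0 where there is no reading), "mtx" (3x3 intrinsics, pixels), "distortion" ([k1, k2, p1, p2, k3] as OpenCV has them; the pictures are not rectified), "xyz" and "orientation" of the camera in the world. Camera axes: x right, y down, z forward; pixel columns grow to the right and rows downward; lengths in m; the calibration is good to about 2 mm. A picture is of the moment at which its call begins.
- finish_job(): hands the job in; it is judged then, once.
The state is a dict: "t": time; "q": joint angles; "qd": joint speeds; "joint_efforts": joint torques, N m; "ee_pos": TCP position; "tcp_rot": TCP orientation; "ft_force": force on the tool from outside, world axes, zero at the start; "wrist_torque": the same for the moment, N m; "width": finger opening in m; "grip_force": force on a finger pad.
Only numpy, scipy, OpenCV 4.12 (cv2) and the standard library are available. Lean on these libraries where they do the work, as an engineer would, in place of code of your own. Each camera call takes 0.05 s, during which the arm holds its last target. There are 200 camera calls.

## Working session

There is one attempt and no reset: what is moved stays moved. The work goes in short steps, Python scripts to look and compute and a tool call to move; the robot and the scene stay as the last step left them, time stands still between calls to the robot, and variables do not carry over. Pictures are saved under pics/ and viewed, at most 10 in all, crops included, and the job is handed in when it is done.

Besides the shell and the picture viewer there is one more tool, called after "Call:" as name([rows], argument=value, ...), one row to a line, values as JSON. arm_command: Moves the arm, as the interface text tells. Its arguments: {"type":"object","properties":{"series":{"type":"array"},"jaw":{"type":"number"},"newtons":{"type":"number"}},"required":["series"]}

```bash
mkdir -p pics; cat > h.py <<'E'
import numpy as np,cv2
from scipy.spatial.transform import Rotation as R
from cell import observe,capture,finish_job
def shot(n,f):
    c=capture(n); cv2.imwrite('pics/'+f+'.png',c['pixels'][:,:,::-1]); np.save('pics/'+f+'.npy',c,allow_pickle=True); return c
def load(f): return np.load('pics/'+f+'.npy',allow_pickle=True).item()
def cloud(c):
    h,w=c['depth'].shape
    u,v=np.meshgrid(np.arange(w),np.arange(h))
    n=cv2.undistortPoints(np.stack([u,v],-1).reshape(-1,1,2).astype(float),c['mtx'],np.array(c['distortion'])).reshape(h,w,2)
    p=np.dstack([n,np.ones((h,w))])*c['depth'][...,None]
    P=p@R.from_quat(c['orientation']).as_matrix().T+np.array(c['xyz']); P[c['depth']==0]=np.nan
    return P
E
python3 - <<'E'
from h import *
for n in('top','scene'):
    c=shot(n,n+'1'); print(n,c['xyz'],c['orientation'])
print(observe())
E
```

```text
top [ 0.39442475 -0.07937549  0.95929948] [ 0.70912393 -0.70036329  0.06625575 -0.04737817]
scene [1.09329537 0.14852709 0.47694043] [ 0.49622558  0.72463126 -0.40125858 -0.2601178 ]
{'t': 0.1, 'q': array([ 1.2498244 ,  0.53708537, -0.00440014,  1.53874682,  0.00260751,
        1.06730021, -0.07120839]), 'qd': array([ 0.00010713, -0.00222903,  0.00014487, -0.00234306, -0.0007505 ,
        0.00097384,  0.00111176]), 'joint_efforts': array([ 2.67077208e-03, -5.72074521e+01,  9.93692614e-01, -2.52230787e+01,
       -5.62178786e-02,  1.33560834e-02,  2.63387017e-05]), 'ee_pos': array([ 0.1636426 , -0.62850352,  0.23794104]), 'tcp_rot': array([ 9.91894934e-01,  1.27058459e-01, -1.66411065e-04, -7.48934890e-04]), 'ft_force': array([ 0.29660393, -0.25840252,  0.33420748]), 'wrist_torque': array([ 0.0352052 , -0.06077799, -0.01493629]), 'grip_force': 0.0, 'width': 0.08818412275657996}
```

View pics/top1.png

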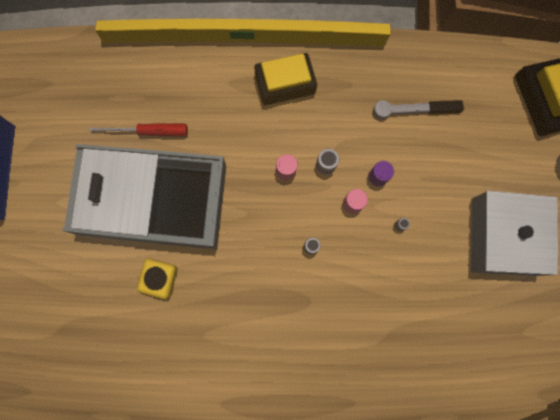

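Top view: the large socket is at about (328,160), with pink and purple decoys at (287,166), (383,172) and (357,200). The tray spans about (68..224, 147..247). The well is at (180,200), and the cover handle at (96,187).

```bash
python3 - <<'E'
from h import *
np.set_printoptions(precision=4,suppress=True)
c=load('top1');P=cloud(c)
def blob(u,v,r,z0,z1,name):
    p=P[v-r:v+r+1,u-r:u+r+1].reshape(-1,3); m=(p[:,2]>z0)&(p[:,2]<z1); p=p[m]
    (cx,cy),rr=cv2.minEnclosingCircle(p[:,:2].astype(np.float32)); print(name,len(p),cx,cy,'r',rr,p[:,2].max(),np.median(p[:,2]))
blob(328,160,20,.045,.06,'large');blob(312,246,14,.03,.06,'s2');blob(403,224,14,.025,.06,'s3')
blob(287,166,16,.03,.07,'pink1');blob(383,172,16,.03,.07,'purp');blob(357,200,16,.03,.07,'pink2')
blob(96,187,22,.09,.12,'handle')
q=P[185:215,160:205].reshape(-1,3);print('well floor',np.nanmedian(q,0))
q=P[135:260,55:235].reshape(-1,3);q=q[(q[:,2]>.058)&(q[:,2]<.085)]
r=cv2.minAreaRect((q[:,:2]*1000).astype(np.float32));print(r,cv2.boxPoints(r))
q=P[135:260,55:235].reshape(-1,3);q=q[(q[:,2]>.095)];r=cv2.minAreaRect((q[:,:2]*1000).astype(np.float32));print('handle',r)
for (u,v) in [(285,78),(155,278),(160,130),(240,30),(420,107)]: print(u,v,P[v,u])
# cover edge
for v in (170,190,210,225): print(v,P[v,145:165,2].round(3))
E
```

```text
large 353 0.6385442018508911 -0.19175535440444946 r 0.02021745592355728 0.057822629540765114 0.05185783046038883
s2 201 0.4764428734779358 -0.16206242144107819 r 0.014631876721978188 0.049554345998006455 0.04390776476037184
s3 119 0.5195874571800232 -0.33651003241539 r 0.01122302282601595 0.03997537853328226 0.036107400359009945
pink1 394 0.6257660984992981 -0.11379880458116531 r 0.02056226134300232 0.055978494733353146 0.05172082029761743
purp 407 0.6176651120185852 -0.29534846544265747 r 0.020459335297346115 0.05699110981916411 0.05194485684797001
pink2 400 0.5619591474533081 -0.2445981800556183 r 0.02040628343820572 0.05648781223387489 0.051816018950819276
handle 254 0.5694748163223267 0.2312866449356079 r 0.02504299022257328 0.10523551861106106 0.10101356731474564
well floor [0.5637 0.0859 0.0088]
((562.7725830078125, 150.30209350585938), (281.6463317871094, 165.6923828125), 85.48285675048828) [[469.0929  16.4411]
 [634.2706   3.3916]
 [656.4523 284.1631]
 [491.2746 297.2126]]
handle ((569.2059936523438, 230.5648651123047), (14.638601303100586, 49.32936096191406), 85.78569793701172)
285 78 [ 0.7927 -0.1086  0.0637]
155 278 [0.4118 0.1259 0.0357]
160 130 [0.6983 0.1334 0.0237]
240 30 [ 0.9015 -0.0185  0.0504]
420 107 [ 0.7593 -0.3839  0.0194]
170 [0.073 0.071 0.07  0.072 0.073 0.072 0.069 0.073 0.072 0.074 0.073 0.073
 0.007 0.009 0.008 0.009 0.007 0.006 0.011 0.006]
190 [0.071 0.072 0.071 0.069 0.072 0.073 0.073 0.072 0.071 0.009 0.009 0.012
 0.01  0.01  0.01  0.01  0.006 0.01  0.008 0.006]
210 [0.072 0.075 0.07  0.07  0.071 0.074 0.067 0.007 0.01  0.008 0.009 0.006
 0.008 0.003 0.012 0.01  0.006 0.006 0.004 0.01 ]
225 [0.071 0.072 0.074 0.072 0.009 0.006 0.009 0.007 0.009 0.009 0.01  0.01
 0.007 0.008 0.01  0.011 0.009 0.011 0.011 0.009]
```

View pics/scene1.png

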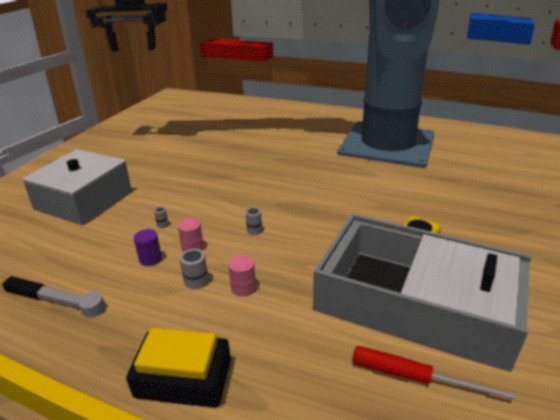

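Top-view measurements match the given sizes. The large socket is at (0.6385,-0.192), radius 20 mm, top at 52 mm. The tray origin is about (0.558,0.0905) with yaw -0.079, and the cover is at about 0.111. The scene view shows plain steel at (195,268) with the decoys beside it. I'll move above the socket and turn so the fingers close along tray x.

Call:
arm_command([
  [[0.0285, -0.0151, 0], [0, 0, 0]],
  [[0.0285, -0.0151, 0], [0, 0, 0]],
  [[0.0285, -0.0151, 0], [0, 0, 0]],
  [[0.0285, -0.0151, 0], [0, 0, 0]],
  [[0.0285, -0.0151, 0], [0, 0, 0]],
  [[0.0285, -0.0151, 0], [0, 0, 0]],
  [[0.0285, -0.0151, 0], [0, 0, 0]],
  [[0.0285, -0.0151, 0], [0, 0, 0]],
  [[0.0285, -0.0151, 0], [0, 0, 0]],
  [[0.0285, -0.0151, 0], [0, 0, 0]],
  [[0.0285, -0.0151, 0], [0, 0, 0]],
  [[0.0285, -0.0151, 0], [0, 0, 0]],
  [[0.0285, -0.0151, 0], [0, 0, 0]],
  [[0.0285, -0.0151, 0], [0, 0, 0]],
  [[0.0285, -0.0151, 0], [0, 0, 0]],
  [[0.0285, -0.0151, 0], [0, 0, 0]],
  [[0.0285, -0.0151, 0], [0, 0, 0]],
  [[0.0285, -0.0151, 0], [0, 0, 0]],
  [[0.0285, -0.0151, 0], [0, 0, 0]],
  [[0.0285, -0.0151, 0], [0, 0, 0]],
], jaw=0.088)

```text
t: 1.77
ee_pos: [0.64, -0.1919, 0.2382]
tcp_rot: [0.992, 0.127, -0.0, -0.0]
ft_force: [1.0, -1.2, -0.2]
width: 0.088
grip_force: 0.0
```

Call:
arm_command([
  [[0, 0, 0], [0, 0, -0.1125]],
  [[0, 0, 0], [0, 0, -0.1125]],
  [[0, 0, 0], [0, 0, -0.1125]],
  [[0, 0, 0], [0, 0, -0.1125]],
  [[0, 0, 0], [0, 0, -0.1125]],
  [[0, 0, 0], [0, 0, -0.1125]],
  [[0, 0, 0], [0, 0, -0.1125]],
  [[0, 0, 0], [0, 0, -0.1125]],
  [[0, 0, 0], [0, 0, -0.1125]],
  [[0, 0, 0], [0, 0, -0.1125]],
  [[0, 0, 0], [0, 0, -0.1125]],
  [[0, 0, 0], [0, 0, 0]],
  [[0, 0, 0], [0, 0, 0]],
])

```text
t: 2.85
ee_pos: [0.639, -0.1932, 0.2382]
tcp_rot: [0.736, 0.678, -0.0, -0.0]
ft_force: [-0.1, -0.5, 0.3]
width: 0.0877
grip_force: 0.0
```

```bash
cat > st.py <<'E'
from h import *
np.set_printoptions(precision=4,suppress=True)
def to_tool(target,yaw_y):
    s=observe();M=R.from_quat(s['tcp_rot']).as_matrix()
    a=np.arctan2(M[1,1],M[0,1]); d=(np.array(target)-s['ee_pos'])
    turn=-((yaw_y-a+np.pi)%(2*np.pi)-np.pi)
    print('t',s['t'],'pos',s['ee_pos'],'tooly ang',a,'tilt z',M[:,2]);print('shift tool',M.T@d,'turn z',turn,'F',s['ft_force'],'w',s['width'],s['grip_force'])
E
python3 - <<'E'
from st import *
to_tool([.6385,-.1918,.022],-.079)
c=shot('wrist','w1');P=cloud(c)
m=(P[...,2]>.045)&(P[...,2]<.06)&(np.hypot(P[...,0]-.6385,P[...,1]+.192)<.035)
p=P[m];print(len(p),cv2.minEnclosingCircle(p[:,:2].astype(np.float32)),np.median(p[:,2]))
E
```

```text
t 2.85 pos [ 0.639  -0.1932  0.2382] tooly ang -0.08202859042470552 tilt z [-0.0008  0.0005 -1.    ]
shift tool [ 0.0012 -0.0004  0.2162] turn z -0.0030285904247056017 F [-0.0814 -0.4646  0.2932] w 0.08765379464281525 0.0
943 ((0.6402066349983215, -0.1911832094192505), 0.02004191465675831) 0.05127890881307973
```

View pics/w1.png

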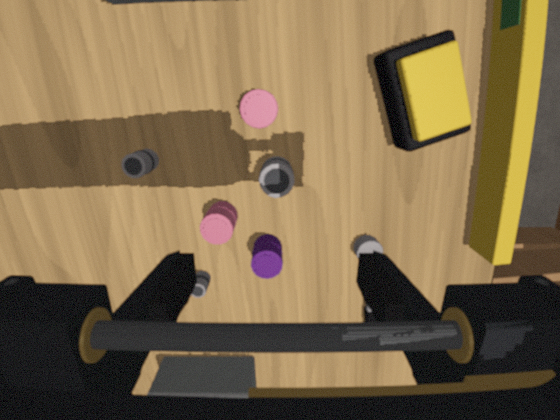

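The wrist view shows the steel socket at (276,177), with decoys clear of the finger lines. Its position agrees with the top view to within 2 mm, so I'll descend and grip.

Call:
arm_command([
  [[0.0017, 0, 0.02], [0, 0, 0]],
  [[0, 0, 0.02], [0, 0, 0]],
  [[0, 0, 0.02], [0, 0, 0]],
  [[0, 0, 0.02], [0, 0, 0]],
  [[0, 0, 0.02], [0, 0, 0]],
  [[0, 0, 0.02], [0, 0, 0]],
  [[0, 0, 0.02], [0, 0, 0]],
  [[0, 0, 0.02], [0, 0, 0]],
  [[0, 0, 0.02], [0, 0, 0]],
  [[0, 0, 0.02], [0, 0, 0]],
  [[0, 0, 0.02], [0, 0, 0]],
  [[0, 0, 0], [0, 0, 0]],
  [[0, 0, 0], [0, 0, 0]],
])

```text
t: 3.98
ee_pos: [0.6387, -0.1911, 0.018]
tcp_rot: [0.735, 0.678, -0.001, -0.001]
ft_force: [0.3, -0.3, 0.1]
width: 0.0883
grip_force: 0.0
```

Call:
arm_command([
  [[0, 0, 0], [0, 0, 0]],
  [[0, 0, 0], [0, 0, 0]],
  [[0, 0, 0], [0, 0, 0]],
  [[0, 0, 0], [0, 0, 0]],
  [[0, 0, 0], [0, 0, 0]],
  [[0, 0, 0], [0, 0, 0]],
  [[0, 0, 0], [0, 0, 0]],
  [[0, 0, 0], [0, 0, 0]],
  [[0, 0, 0], [0, 0, 0]],
  [[0, 0, 0], [0, 0, 0]],
  [[0, 0, 0], [0, 0, 0]],
  [[0, 0, 0], [0, 0, 0]],
], jaw=0.03, newtons=30)

```text
t: 4.98
ee_pos: [0.6395, -0.1914, 0.0188]
tcp_rot: [0.734, 0.679, -0.0, 0.0]
ft_force: [-0.4, -0.3, 1.3]
width: 0.0395
grip_force: 30.0
```

Call:
arm_command([
  [[0, 0, -0.01], [0, 0, 0]],
  [[0, 0, -0.02], [0, 0, 0]],
  [[0, 0, -0.02], [0, 0, 0]],
  [[0, 0, -0.02], [0, 0, 0]],
  [[0, 0, -0.02], [0, 0, 0]],
  [[0, 0, -0.02], [0, 0, 0]],
  [[0, 0, -0.02], [0, 0, 0]],
  [[0, 0, -0.02], [0, 0, 0]],
  [[0, 0, 0], [0, 0, 0]],
])

```text
t: 5.73
ee_pos: [0.6417, -0.1917, 0.1733]
tcp_rot: [0.734, 0.679, 0.002, 0.003]
ft_force: [0.5, 0.1, -0.9]
width: 0.0394
grip_force: 30.0
```

Call:
arm_command([
  [[0.0131, -0.0052, 0], [0, 0, 0]],
  [[0.0131, -0.0052, 0], [0, 0, 0]],
  [[0.0131, -0.0052, 0], [0, 0, 0]],
  [[0.0131, -0.0052, 0], [0, 0, 0]],
  [[0.0131, -0.0052, 0], [0, 0, 0]],
  [[0.0131, -0.0052, 0], [0, 0, 0]],
  [[0.0131, -0.0052, 0], [0, 0, 0]],
  [[0.0131, -0.0052, 0], [0, 0, 0]],
  [[0.0131, -0.0052, 0], [0, 0, 0]],
  [[0.0131, -0.0052, 0], [0, 0, 0]],
  [[0.0131, -0.0052, 0], [0, 0, 0]],
  [[0.0131, -0.0052, 0], [0, 0, 0]],
  [[0.0131, -0.0052, 0], [0, 0, 0]],
  [[0.0131, -0.0052, 0], [0, 0, 0]],
  [[0.0131, -0.0052, 0], [0, 0, 0]],
  [[0.0131, -0.0052, 0], [0, 0, 0]],
  [[0.0131, -0.0052, 0], [0, 0, 0]],
  [[0.0131, -0.0052, 0], [0, 0, 0]],
  [[0.0131, -0.0052, 0], [0, 0, 0]],
  [[0.0131, -0.0052, 0], [0, 0, 0]],
])

```text
t: 7.4
ee_pos: [0.5558, 0.0793, 0.1687]
tcp_rot: [0.734, 0.679, 0.0, 0.0]
ft_force: [0.8, -0.1, -2.5]
width: 0.0393
grip_force: 30.0
```

```bash
python3 - <<'E'
from st import *
to_tool([.557,.0775,.028],-.079)
c=shot('wrist','w2');shot('scene','s2')
E
```

```text
t 7.4 pos [0.5558 0.0793 0.1687] tooly ang -0.07846478565582306 tilt z [ 0.0001  0.     -1.    ]
shift tool [-0.0017  0.0013  0.1407] turn z 0.0005352143441768042 F [ 0.7997 -0.1131 -2.5075] w 0.0392555520630697 29.99958509579301
```

View pics/s2.png

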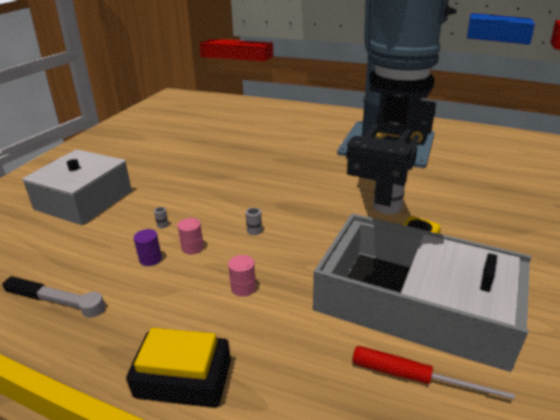

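View pics/w2.png

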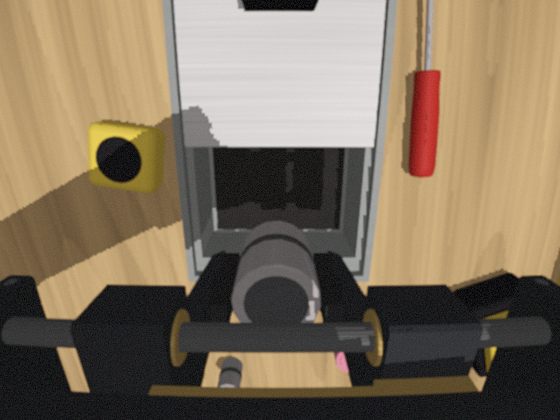

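The socket is held upright over the well, and in the wrist view the cover edge is at row ~148. Lowering.

Call:
arm_command([
  [[-0.0017, 0.0013, 0], [0, 0, 0]],
  [[0, 0, 0.015], [0, 0, 0]],
  [[0, 0, 0.015], [0, 0, 0]],
  [[0, 0, 0.015], [0, 0, 0]],
  [[0, 0, 0.015], [0, 0, 0]],
  [[0, 0, 0.015], [0, 0, 0]],
  [[0, 0, 0.015], [0, 0, 0]],
  [[0, 0, 0.015], [0, 0, 0]],
  [[0, 0, 0.015], [0, 0, 0]],
  [[0, 0, 0.01], [0, 0, 0]],
  [[0, 0, 0.005], [0, 0, 0]],
  [[0, 0, 0], [0, 0, 0]],
  [[0, 0, 0.002], [0, 0, 0]],
  [[0, 0, 0.001], [0, 0, 0]],
  [[0, 0, 0.001], [0, 0, 0]],
  [[0, 0, 0], [0, 0, 0]],
])

```text
t: 8.83
ee_pos: [0.5578, 0.0762, 0.0301]
tcp_rot: [0.734, 0.679, 0.0, 0.0]
ft_force: [0.1, 0.0, -1.9]
width: 0.0395
grip_force: 30.0
```

Call:
arm_command([
  [[0, 0, 0.001], [0, 0, 0]],
  [[0, 0, 0.001], [0, 0, 0]],
  [[0, 0, 0.001], [0, 0, 0]],
  [[0, 0, 0], [0, 0, 0]],
  [[0, 0, 0], [0, 0, 0]],
])

```text
t: 9.25
ee_pos: [0.5575, 0.0762, 0.0268]
tcp_rot: [0.734, 0.679, 0.0, 0.0]
ft_force: [0.1, -0.5, -1.4]
width: 0.039
grip_force: 30.0
```

Call:
arm_command([
  [[0, 0, 0.0007], [0, 0, 0]],
  [[0, 0, 0], [0, 0, 0]],
  [[0, 0, 0], [0, 0, 0]],
])

```text
t: 9.5
ee_pos: [0.5576, 0.0762, 0.0267]
tcp_rot: [0.734, 0.679, -0.0, 0.0]
ft_force: [-2.4, -0.5, 7.0]
width: 0.0392
grip_force: 30.0
```

Call:
arm_command([
  [[0, 0, 0], [0, 0, 0]],
  [[0, 0, 0], [0, 0, 0]],
  [[0, 0, 0], [0, 0, 0]],
  [[0, 0, 0], [0, 0, 0]],
  [[0, 0, 0], [0, 0, 0]],
  [[0, 0, 0], [0, 0, 0]],
], jaw=0.062)

```text
t: 10.0
ee_pos: [0.5575, 0.0762, 0.0259]
tcp_rot: [0.734, 0.679, -0.0, -0.0]
ft_force: [0.2, 0.8, 0.2]
width: 0.0616
grip_force: 0.0
```

Call:
arm_command([
  [[0, 0, -0.01], [0, 0, 0]],
  [[0, 0, -0.02], [0, 0, 0]],
  [[0, 0, -0.02], [0, 0, 0]],
  [[0, 0, -0.02], [0, 0, 0]],
  [[0, 0, -0.02], [0, 0, 0]],
  [[0, 0, -0.02], [0, 0, 0]],
  [[0, 0, -0.02], [0, 0, 0]],
  [[0, 0, 0], [0, 0, 0]],
  [[0, 0, 0], [0, 0, 0]],
])

```text
t: 10.75
ee_pos: [0.5582, 0.0763, 0.1575]
tcp_rot: [0.734, 0.679, 0.001, 0.001]
ft_force: [-0.1, 0.2, -0.3]
width: 0.0622
grip_force: 0.0
```

```bash
python3 - <<'E'
from st import *
to_tool([.5695,.2506,.085],-.079)
c=shot('wrist','w3');P=cloud(c)
o=np.array([.558,.0905]);ey=np.array([.079,.997]);ex=np.array([.997,-.079])
X=(P[...,:2]-o)@ex;Y=(P[...,:2]-o)@ey;Z=P[...,2]
m=(abs(X)<.06)&(Y>-.055)&(Y<.035)&(Z>.04)&(Z<.075)
print('socket',m.sum(),cv2.minEnclosingCircle(np.c_[X[m],Y[m]].astype(np.float32)),np.percentile(Z[m],[5,50,95]))
m=(abs(X)<.04)&(Y>.1)&(Y<.2)&(Z>.095)&(Z<.11)
print('handle',m.sum(),cv2.minAreaRect(np.c_[X[m],Y[m]].astype(np.float32)*1000) if m.sum()>10 else '')
E
```

```text
t 10.75 pos [0.5582 0.0763 0.1575] tooly ang -0.0785946918889736 tilt z [ 0.0027  0.0002 -1.    ]
shift tool [ 0.1747 -0.0026  0.0725] turn z 0.00040530811102623687 F [-0.0801  0.1928 -0.2858] w 0.06217710609623756 0.0
socket 1775 ((0.0016127473209053278, -0.013914121314883232), 0.020132344216108322) [0.0487 0.0592 0.0604]
handle 0
```

View pics/w3.png

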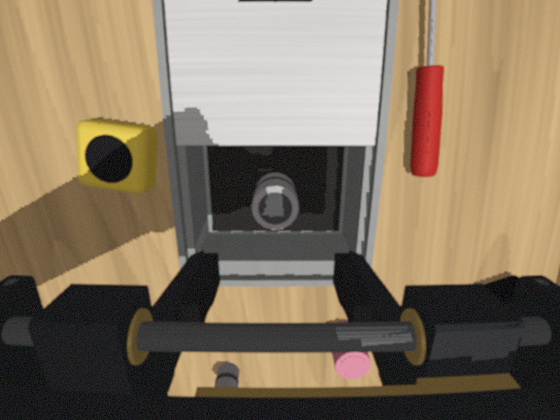

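The socket stands upright at tray (1.6, -14) mm with its top at 60 mm, released and below the 66 mm cover plane; in the wrist view it is at (275,203). Next I'll close the fingers and go behind the handle to push it.

Call:
arm_command([
  [[0.0184, 0, 0], [0, 0, 0]],
  [[0.0184, 0, 0], [0, 0, 0]],
  [[0.0184, 0, 0], [0, 0, 0]],
  [[0.0184, 0, 0], [0, 0, 0]],
  [[0.0184, 0, 0], [0, 0, 0]],
  [[0.0184, 0, 0], [0, 0, 0]],
  [[0.0184, 0, 0], [0, 0, 0]],
  [[0.0184, 0, 0], [0, 0, 0]],
  [[0.0184, 0, 0], [0, 0, 0]],
  [[0.0184, 0, 0], [0, 0, 0]],
  [[0, 0, 0], [0, 0, 0]],
  [[0, 0, 0], [0, 0, 0]],
  [[0, 0, 0], [0, 0, 0]],
], jaw=0, newtons=10)

```text
t: 11.88
ee_pos: [0.5715, 0.258, 0.155]
tcp_rot: [0.735, 0.679, -0.001, 0.0]
ft_force: [0.3, -0.5, 0.1]
width: 0.0005
grip_force: 0.0
```

Call:
arm_command([
  [[0, 0, 0.015], [0, 0, 0]],
  [[0, 0, 0.015], [0, 0, 0]],
  [[0, 0, 0.015], [0, 0, 0]],
  [[0, 0, 0.015], [0, 0, 0]],
  [[0, 0, 0.014], [0, 0, 0]],
  [[0, 0, 0], [0, 0, 0]],
  [[0, 0, 0], [0, 0, 0]],
])

```text
t: 12.47
ee_pos: [0.5715, 0.2584, 0.0813]
tcp_rot: [0.735, 0.678, -0.001, -0.0]
ft_force: [-0.1, 0.4, -0.3]
width: 0.0004
grip_force: 0.0
```

Call:
arm_command([
  [[-0.006, 0, 0], [0, 0, 0]],
  [[-0.006, 0, 0], [0, 0, 0]],
  [[-0.006, 0, 0], [0, 0, 0]],
  [[-0.006, 0, 0], [0, 0, 0]],
  [[-0.006, 0, 0], [0, 0, 0]],
  [[-0.006, 0, 0], [0, 0, 0]],
  [[-0.006, 0, 0], [0, 0, 0]],
  [[-0.006, 0, 0], [0, 0, 0]],
  [[-0.006, 0, 0], [0, 0, 0]],
  [[-0.006, 0, 0], [0, 0, 0]],
  [[-0.006, 0, 0], [0, 0, 0]],
  [[-0.006, 0, 0], [0, 0, 0]],
  [[-0.006, 0, 0], [0, 0, 0]],
  [[-0.006, 0, 0], [0, 0, 0]],
  [[-0.006, 0, 0], [0, 0, 0]],
  [[-0.006, 0, 0], [0, 0, 0]],
  [[-0.006, 0, 0], [0, 0, 0]],
  [[-0.006, 0, 0], [0, 0, 0]],
  [[0, 0, 0], [0, 0, 0]],
])

```text
t: 14.05
ee_pos: [0.5631, 0.1497, 0.0817]
tcp_rot: [0.735, 0.678, -0.001, 0.0]
ft_force: [-0.3, 0.1, 0.5]
width: 0.0002
grip_force: 0.0
```

Call:
arm_command([
  [[-0.002, 0, 0], [0, 0, 0]],
  [[-0.002, 0, 0], [0, 0, 0]],
  [[-0.002, 0, 0], [0, 0, 0]],
  [[-0.002, 0, 0], [0, 0, 0]],
  [[0, 0, 0], [0, 0, 0]],
  [[0, 0, 0], [0, 0, 0]],
])

```text
t: 14.55
ee_pos: [0.5626, 0.1436, 0.0819]
tcp_rot: [0.734, 0.679, -0.0, 0.0]
ft_force: [-0.2, 0.7, 0.2]
width: 0.0004
grip_force: 0.0
```

Call:
arm_command([
  [[-0.002, 0, 0], [0, 0, 0]],
  [[-0.002, 0, 0], [0, 0, 0]],
  [[0, 0, 0], [0, 0, 0]],
])

```text
t: 14.8
ee_pos: [0.5624, 0.1396, 0.082]
tcp_rot: [0.734, 0.679, -0.0, 0.0]
ft_force: [-0.3, -0.4, -0.5]
width: 0.0006
grip_force: 0.2
```

Call:
arm_command([
  [[-0.001, 0, 0], [0, 0, 0]],
  [[-0.001, 0, 0], [0, 0, 0]],
  [[0, 0, 0], [0, 0, 0]],
])

```text
t: 15.05
ee_pos: [0.5623, 0.1382, 0.082]
tcp_rot: [0.734, 0.679, 0.0, -0.0]
ft_force: [-0.1, 1.8, -0.0]
width: 0.0006
grip_force: 0.9
```

```bash
python3 - <<'E'
from st import *
to_tool([.558,.0905,.08],-.079)
c=shot('wrist','w4');shot('scene','s4')
c=shot('top','t4');P=cloud(c)
o=np.array([.558,.0905]);ey=np.array([.079,.997]);ex=np.array([.997,-.079])
X=(P[...,:2]-o)@ex;Y=(P[...,:2]-o)@ey;Z=P[...,2]
m=(abs(X)<.065)&(Y>.06)&(Y<.13)&(Z>.058)&(Z<.08);
for a in range(60,130,4):
    k=m&(Y>a/1e3)&(Y<(a+4)/1e3);print(a,k.sum(),np.median(Z[k]).round(4) if k.sum() else '')
E
python3 -c "
import cv2;i=cv2.imread('pics/s4.png');cv2.imwrite('pics/s4c.png',cv2.resize(i[170:380,290:560],None,fx=2.9,fy=2.8,interpolation=2))"
```

```text
t 15.05 pos [0.5623 0.1382 0.082 ] tooly ang -0.07842339184926354 tilt z [ 0.0001  0.0004 -1.    ]
shift tool [-0.0478 -0.0006  0.002 ] turn z 0.0005766081507365683 F [-0.0618  1.806  -0.0496] w 0.0006408344731527602 0.9408198483288288
60 0 
64 0 
68 0 
72 0 
76 0 
80 0 
84 0 
88 0 
92 0 
96 0 
100 0 
104 0 
108 0 
112 0 
116 0 
120 0 
124 0 
128 0
```

View pics/s4c.png

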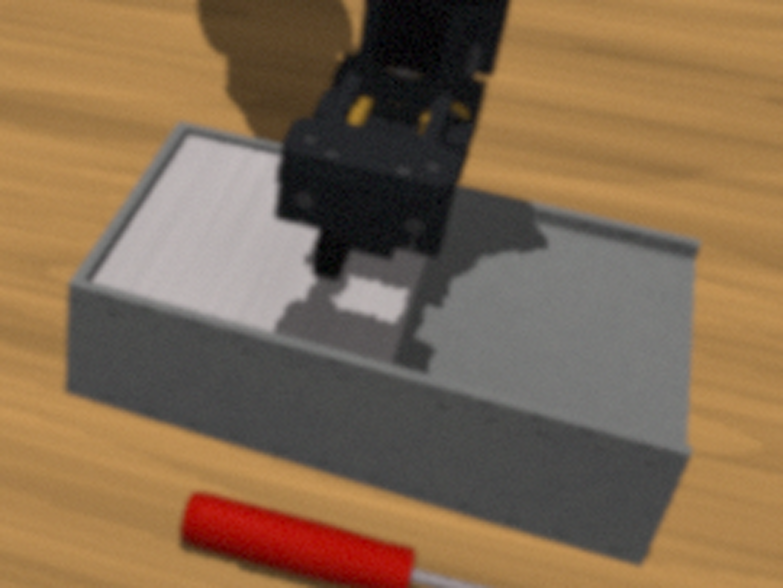

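The cover is nearly at the stop end, its left edge along the stop wall at about (90..185, 135..280) in the crop. I'll push on gently until the force climbs.

Call:
arm_command([
  [[-0.001, 0, 0], [0, 0, 0]],
  [[-0.001, 0, 0], [0, 0, 0]],
  [[0, 0, 0], [0, 0, 0]],
  [[0, 0, 0], [0, 0, 0]],
])

```text
t: 15.53
ee_pos: [0.5623, 0.1381, 0.0821]
tcp_rot: [0.734, 0.679, 0.001, -0.001]
ft_force: [1.2, 6.0, -3.5]
width: 0.0002
grip_force: 3.3
```

Call:
arm_command([
  [[-0.001, 0, 0], [0, 0, 0]],
  [[0, 0, 0], [0, 0, 0]],
  [[0, 0, 0], [0, 0, 0]],
])

```text
t: 15.78
ee_pos: [0.5623, 0.1381, 0.0821]
tcp_rot: [0.734, 0.68, 0.002, -0.001]
ft_force: [0.6, 8.0, -4.7]
width: 0.0006
grip_force: 4.3
```

TCP has stopped at y = 0.138 while the force climbs to 8 N, so the cover is against its stop. Backing off and retracting.

Call:
arm_command([
  [[0.004, 0, 0], [0, 0, 0]],
  [[0.008, 0, 0], [0, 0, 0]],
  [[0.01, 0, 0], [0, 0, 0]],
  [[0, 0, -0.02], [0, 0, 0]],
  [[0, 0, -0.03], [0, 0, 0]],
  [[0, 0, -0.03], [0, 0, 0]],
  [[0.03, 0, -0.03], [0, 0, 0]],
  [[0.03, 0, 0], [0, 0, 0]],
  [[0.03, 0, 0], [0, 0, 0]],
  [[0.03, 0, 0], [0, 0, 0]],
  [[0.03, 0, 0], [0, 0, 0]],
  [[0, 0, 0], [0, 0, 0]],
  [[0, 0, 0], [0, 0, 0]],
])

```text
t: 16.87
ee_pos: [0.5745, 0.3086, 0.1914]
tcp_rot: [0.733, 0.68, 0.0, -0.0]
ft_force: [0.4, -0.2, 0.2]
width: 0.0005
grip_force: 0.0
```

```bash
python3 - <<'E'
from st import *
to_tool([.558,.0905,.08],-.079)
c=shot('scene','s5');P=cloud(c)
o=np.array([.558,.0905]);ey=np.array([.079,.997]);ex=np.array([.997,-.079])
X=(P[...,:2]-o)@ex;Y=(P[...,:2]-o)@ey;Z=P[...,2]
m=(abs(X)<.04)&(abs(Y)<.2)&(Z>.09)&(Z<.108)
print('handle',m.sum(),cv2.minAreaRect(np.c_[X[m],Y[m]].astype(np.float32)*1000))
cv2.imwrite('pics/s5c.png',cv2.resize(c['pixels'][170:380,290:560,::-1],None,fx=2.9,fy=2.8,interpolation=2))
E
```

```text
t 16.8667 pos [0.5745 0.3086 0.1914] tooly ang -0.07484115069776413 tilt z [-0.0005  0.0007 -1.    ]
shift tool [-0.2187 -0.0001  0.1112] turn z 0.0041588493022359785 F [ 0.3773 -0.2208  0.2125] w 0.00046195820233514706 0.0
handle 268 ((2.2781600952148438, 31.39866065979004), (51.14876937866211, 13.784862518310547), 1.0373479127883911)
```

View pics/s5c.png

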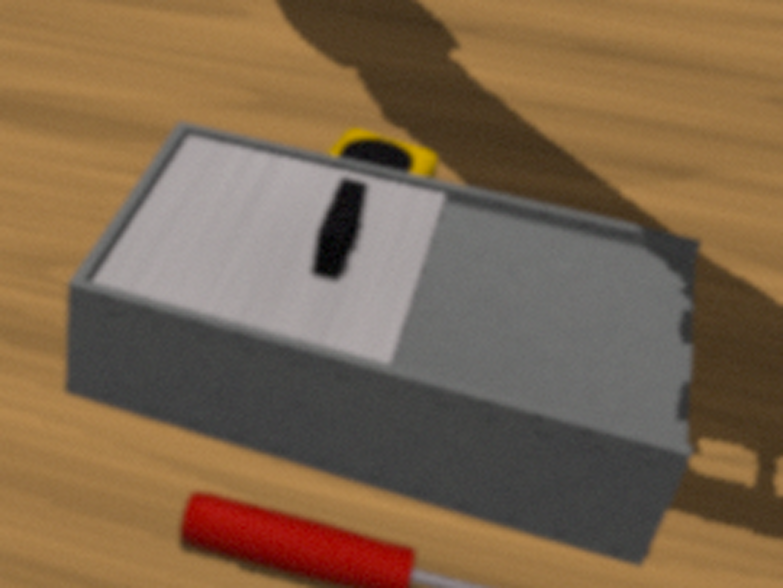

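The cover lies shut against the stop, with the handle at tray y of about 31 mm (30 expected), and the arm is clear.

```bash
python3 -c "
from cell import finish_job;print(finish_job())"
```

```text
the job is handed in; nothing more can be done
None
```

The largest socket was stood upright in the tray compartment and released, the cover was slid shut against its stop, and the job was handed in with the arm clear at about 17 s; no verdict came back.

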